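# Refit the return spring of a bone-measuring board

## Robot

A 6-joint arm with a two-finger parallel gripper is mounted at the origin on the work surface. World frame = base frame: x ahead of the robot, y to its left, z up, the work surface at z = 0. Lengths are in m, angles in rad, forces in N, time in s.
With the tool pointing down it reaches from about 0.225 to 0.725 m from the base axis. Payload 3.1 kg.
Tool frame: the origin (TCP) lies on the centre line of the jaws, within the pads' length; the fingertips stand 8 mm ahead of it and the grasp point (between the pads) lies 11 mm behind it (tip_extent is the distance from the TCP to the fingertips, in m); z points along the fingers, y is the line along which they close (so a half turn about z gives the same grasp; the last joint's range is limited). The gripper opens to 85 mm and grips with 20 to 120 N. Pads are 22 mm wide; open, the fingers measure 114 mm over their backs; the gripper's body (76 mm by 85 mm) begins 54 mm behind the grasp point. The pads swing forward as they close: fully open they stand 13 mm farther back than shut.
Start: joints at [-1.424, 0.048, 0.099, 1.622, 0, 1.443], TCP at [0.142, -0.505, 0.239] pointing down, gripper open.
Joint ranges: [-2.91, 2.91], [-0.99, 1.94], [-1.21, 1.42], [-2.12, 2.29], [-1.49, 1.47], [-3.14, 3.14]. Speed limits (rad/s): [2.79, 2.79, 3.14, 3.14, 3.14, 3.14].

## Interface

Orientations are given as a 3x3 rotation matrix whose columns are the frame's x, y, z axes.
In Python, from station import * gives the robot as it stands.
- The arm moves only by the shell command python3 -m inch 'ROWS' [FORCE]. ROWS is JSON, a list of rows, each an object of numbers: "hand": the opening, from 0 (shut) to 1 (fully open); "dx", "dy", "dz": the shift along the world's x, y, z in mm; "rx", "ry", "rz": the turn, a rotation vector about the world's x, y, z in rad. A call has 1 to 12 rows; each row shifts and turns the commanded pose from where the row before left it; what a row does not reach is not made up. A row lasts 1/8 s, in which the tool goes at most 62.5 mm and 10.7 degrees, less where a joint would pass 70% of its speed; a pose out of reach is approached as far as the arm can. A call with a gripper value outside its range is refused whole. The fingers move at their own pace and stop on an object; FORCE is the grip in N (left out, the last holds). Time passes only in rows, so rows that do not move let the fingers close. It gives the time, the measured TCP pose, the force, the opening and the grip force at its end, in the units of the state.
- state(): the state, without advancing time (a new reading comes with each control period).
- camera(name): name is "scene" or "top"; returns the picture (384x512x3 uint8, blue, green, red); there is no depth.
- calibration(name): a dict with "K" (3x3 intrinsics, pixels), "world_to_cam" (4x4, takes a point from world to camera coordinates). Camera axes: x right, y up, looking along -z (the intrinsics and any distortion apply to the point x, -y, -z); pixel columns grow to the right and rows downward; lengths in m; the calibration is good to about 2 mm. A picture is of the moment at which its call begins. calibration takes no time and is no camera call.
- close_job(): hands the job in; it is judged then, once.
The state is a dict: "time": time; "joint_pos": joint angles; "qvel": joint speeds; "effort": joint torques, N m; "eef_pos": TCP position; "tcp_rot": TCP orientation; "contact_force": force on the tool from outside, world axes, zero at the start; "ft_torque": the same for the moment, N m; "gripper_width": finger opening in m; "gripper_force": force on a finger pad.
Only numpy, scipy, OpenCV 4.12 (cv2) and the standard library are available. Lean on these libraries where they do the work, as an engineer would, in place of code of your own. Each camera call takes 0.05 s, during which the arm holds its last target. There are 200 camera calls.

## Task

Take the spring puller out of its stand and, with its peg in the spring's eye, stretch the spring past the anchor post of the sliding head, but never more than 65 mm beyond its slack length. Bring the inside of the hook's shank sideways against the post and feel it rest there lightly (no more than about 5 N) for half a second, then ease the spring back without snapping until the hook is fully home on the post and carries the pull by itself. Put the puller back upright in its stand, fully down; touch the spring only with the puller, and do not shift the bone, the box or the brush.

Things in the scene. Friction and masses are not known exactly. Their poses are not given: they have to be found in the camera images.
- puller: Spring puller, loose upright tool, 0.16 kg. Origin: centre of its lower end, z up the tool. Steel peg 6 mm in diameter, 16 mm long; shank 14 mm in diameter up to z = 40; collar 26 mm in diameter, z = 40 to 45; black handle 20 x 20 mm (sides along its x and y), z = 45 to 105. It starts upright in the stand, hanging by its collar, lower end 2 mm above the table.
- puller_tip (a point): Centre of the lower end of the puller's peg.
- stand: Fixed wooden block 70 x 70 x 42 mm high on the table, origin at the centre of its underside, with one vertical through hole 18 mm in diameter at its centre (chamfered mouth). The puller's shank goes in, the collar rests on top.
- board: Fixed wooden bone-measuring board, 360 (x) x 170 (y) x 20 mm thick, origin at the centre of its underside, z up. An end plate at its -x end stands to 65 mm above the table. A bone lies on the +y half; the spring runs along the -y half towards +x (swung to either side at the start). The board never moves.
- spring: Steel extension spring, coil 15 mm wide, 38 mm above the table. Origin on its pivot; x points along the spring to the hook, y to its left seen from above. It swings level about the pivot (+-0.8 rad from the board's x, stays where left) and stretches along x; it cannot be lifted. It pulls 1.4 N when slack and 0.18 N more per mm of stretch; hard stop at 75 mm.
- hook: Free end of the spring, 4 mm wire, level, axes as the spring's; origin at the pivot when slack. From there along x: eye (closed ring, 12 mm inside) at 92 mm; shank, 7 mm to the -y side, 106 to 135; round bend; lip on the +y side that ends at 127, so the mouth is 10 mm wide and opens to the eye. The post comes in from the +y side between lip and eye, up to the shank, then into the bend.
- hook_eye (a point): Centre of the eye.
- hook_seat (a point): Where the post's axis lies in the hook when fully home: on the spring's centre line, 44 mm beyond the eye centre. To pass the lip by the post, hook_seat has to be 13 to 25 mm beyond the post along x. The shank touches the post's side when the spring's centre line there is about 1 mm to the +y side of the post's axis.
- spring_pivot (a point): Pivot of the spring, a fixed stud on the board, at hook height (38 mm above the table); stud top 48 mm above the table.
- head: Clamped sliding head. Origin at the middle of a cross slot in which the anchor post is bolted, 20 mm above the table, axes as the board's; it lies 26 to 38 mm beyond hook_seat of the slack spring. The post: upright steel stud 8 mm in diameter, cap 11 mm, top 48 mm above the table, up to 4 mm to either side (y) of the origin: that offset is not measured. A cross plate 62 mm beyond it is 65 mm high.
- bone: Bystander: a long bone 225 mm long, up to 60 mm above the table, loose on the board's +y half.
- finds_box: Bystander: small open cardboard box 150 x 110 x 60 mm, loose on the table.
- brush: Bystander: a brush lying loose on the table.
Things that resemble listed ones, but are neither listed nor needed, are in the scene too. Leave any white look-alike of the puller alone.

How it is judged:
By the outcome, as a careful person would: the job done as asked, in the order asked, and still so for the second after the job is handed in, with the robot touching nothing.
It also fails if it takes over 58 s, if anything falls off the work surface, if the arm or the gripper's body presses on something with over 40 N, if the wrist force passes 120 N, or if a joint passes its speed limit or range.

## Working session

There is one attempt and no reset: what is moved stays moved. The work goes in short steps, Python scripts to look and compute and a shell command to move; the robot and the scene stay as the last step left them, time stands still between calls to the robot, and variables do not carry over. Pictures are saved under pics/ and viewed, at most 11 in all, crops included, and the job is handed in when it is done.

```bash
mkdir -p pics; ls; python3 - <<'E'
from station import *
import cv2,json
for n in("scene","top"):
    im=camera(n); cv2.imwrite(f"pics/{n}0.png",cv2.resize(im,(800,600),interpolation=cv2.INTER_CUBIC)); cv2.imwrite(f"{n}0raw.png",im)
    c=calibration(n); print(n,{k:(v.tolist() if hasattr(v,'tolist') else v) for k,v in c.items()})
s=state();print(s)
E
```

```text
pics
scene {'K': [[435.1548344269937, 0.0, 252.83046283431855], [0.0, 435.1548344269937, 194.10903990207825], [0.0, 0.0, 1.0]], 'world_to_cam': [[-0.27136901880556735, 0.9624590430788689, 0.005607675829781773, 0.14874124485757823], [-0.5121300188769902, -0.1493251587610808, 0.845827902546394, 0.19993131275901765], [0.8149120807777718, 0.2266596288638238, 0.5334263897162911, -1.6014827029374687], [0.0, 0.0, 0.0, 1.0]]}
top {'K': [[425.0230200042136, 0.0, 250.0220179359291], [0.0, 425.0230200042136, 190.9650944971387], [0.0, 0.0, 1.0]], 'world_to_cam': [[0.0066421532808901805, -0.9999737096027372, 0.0029089350515845275, -0.022951701750301694], [0.9731992893073427, 0.007132952959978821, 0.22985270125398638, -0.5246572655715094], [-0.229867407632045, 0.0013042566510876679, 0.9732210816783161, -1.030937876227469], [0.0, 0.0, 0.0, 1.0]]}
{'time': 0.1, 'joint_pos': array([-1.42378982e+00,  4.86608690e-02,  9.77264473e-02,  1.62200735e+00,
        1.46771952e-05,  1.44303043e+00]), 'qvel': array([ 3.44425787e-05, -1.12929563e-03,  6.01762360e-03,  9.24197316e-04,
       -6.11515243e-04,  1.73988610e-03]), 'effort': array([ 3.57556928e-03, -3.39851153e+01,  3.20935893e+01,  1.58069876e-02,
       -1.35107848e-04,  6.34269853e-06]), 'eef_pos': array([ 0.14237586, -0.50475762,  0.23822836]), 'tcp_rot': array([[ 9.62487023e-01,  2.71327554e-01, -2.99740991e-04],
       [ 2.71327567e-01, -9.62484721e-01,  2.12445584e-03],
       [ 2.87927283e-04, -2.12608917e-03, -9.99997698e-01]]), 'contact_force': array([ 1.2185042 , -0.28073992, -0.39628576]), 'ft_torque': array([ 0.00179552,  0.04157098, -0.04895015]), 'gripper_force': 0.0, 'gripper_width': 0.08513528697851966}
```

View pics/scene0.png

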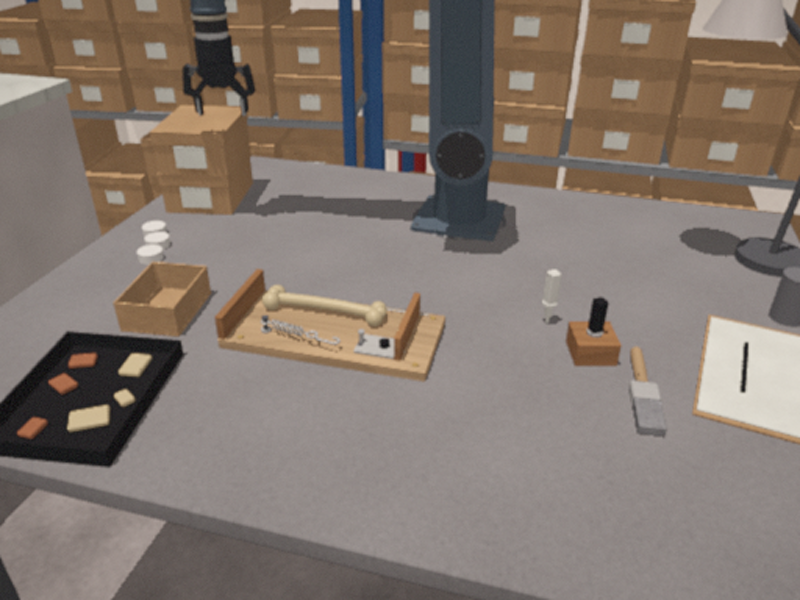

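View pics/top0.png

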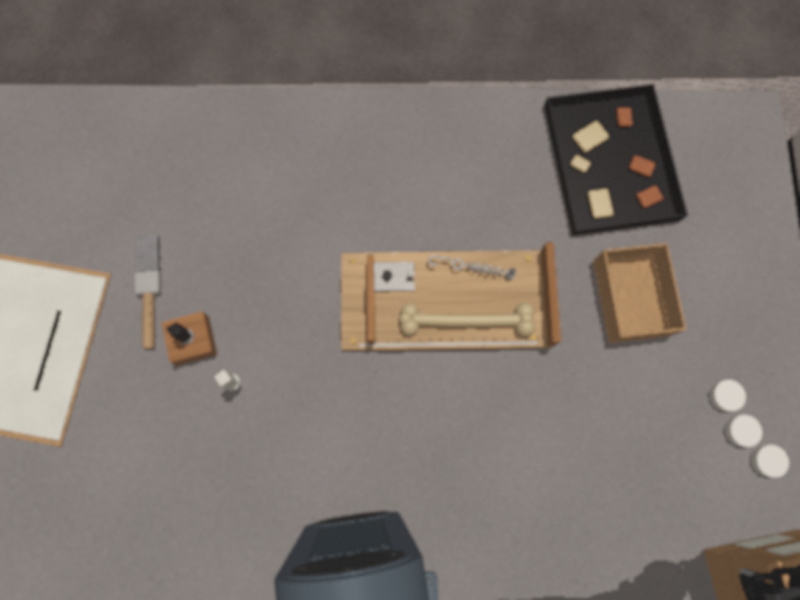

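The scene view shows the board at about (330,325), the black puller in its stand at (597,330) and a white decoy at (551,295). In the top view the stand is at (188,338), the spring runs from (510,273) to (432,263), and the head and post are near (405,277). Board x is roughly world +y. Next I'll take magnified crops.

```bash
python3 - <<'E'
import cv2,numpy as np
t=cv2.imread("top0raw.png");s=cv2.imread("scene0raw.png")
def crop(im,x,y,w,h,k):
    c=cv2.resize(im[y:y+h,x:x+w],None,fx=k,fy=k,interpolation=cv2.INTER_CUBIC)
    for i in range(0,w,10):
        cv2.putText(c,str(x+i),(int(i*k),8),0,.3,(255,0,0)); cv2.line(c,(int(i*k),0),(int(i*k),4),(255,0,0))
    for j in range(0,h,10):
        cv2.putText(c,str(y+j),(0,int(j*k)+4),0,.3,(0,0,255))
    return c
a=crop(t,212,153,150,74,5.3)
b=crop(s,138,170,150,74,5.3)[:392]
c=crop(t,98,195,64,60,5);d=crop(s,340,165,64,75,5)
P=np.zeros((600,800,3),np.uint8);P[:a.shape[0],:a.shape[1]]=a[:,:800];cv2.imwrite("pics/a.png",np.vstack([a[:,:795],crop(t,98,195,159,40,5)[:205,:795]])[:600])
P=np.vstack([b[:,:795]]);Q=np.zeros((205,795,3),np.uint8);e=crop(s,340,180,80,40,5);Q[:200,:400]=e
cv2.imwrite("pics/b.png",np.vstack([P,Q])[:600])
E
```

```text
(no output)
```

View pics/a.png

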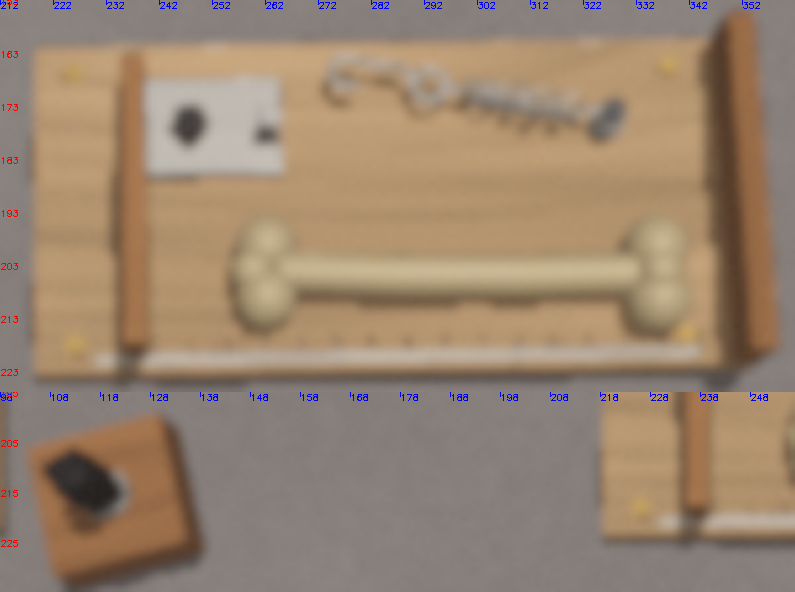

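View pics/b.png

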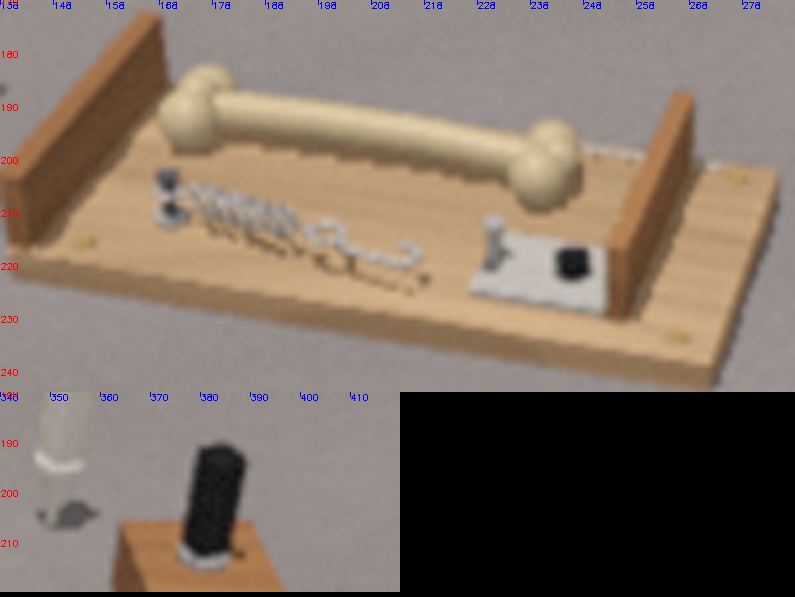

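The crops show these raw pixel positions, used below:

| Item | Top view | Scene view |
|---|---|---|
| Eye | (293,169.6) | (199.5,214) |
| Pivot cap | (327,173) | (169.5,203.6) |
| Post top | not measured | (231,211.5) |
| Puller handle | (114,214) | (382,202) |

```bash
cat > geo.py <<'E'
import numpy as np,cv2
from station import calibration
C={n:calibration(n) for n in("scene","top")}
def proj(n,P):
    P=np.atleast_2d(P);M=np.array(C[n]["world_to_cam"]);K=np.array(C[n]["K"])
    c=P@M[:3,:3].T+M[:3,3];c=c*[1,-1,-1];p=c@K.T;return p[:,:2]/p[:,2:]
def ray(n,u,v,z):
    M=np.array(C[n]["world_to_cam"]);K=np.array(C[n]["K"]);d=np.linalg.inv(K)@[u,v,1]*[1,-1,-1]
    R=M[:3,:3];o=-R.T@M[:3,3];d=R.T@d;return o+d*(z-o[2])/d[2]
E
cat > m.py <<'E'
from geo import *
from scipy.optimize import minimize
ct=lambda x,y:(212+(x+.5)/5.3-.5,153+(y+.5)/5.3-.5); cs=lambda x,y:(138+(x+.5)/5.3-.5,170+(y+.5)/5.3-.5)
def show(k,*a):print(k,np.round(np.array(a)*1000,1).tolist())
show("eye",ray("top",*ct(430,88),.038),ray("scene",*cs(326,234),.038))
show("hookend",ray("top",*ct(328,82),.038),ray("scene",*cs(420,258),.038))
show("pivot",ray("top",*ct(613,104),.048),ray("scene",*cs(167,176),.048))
show("post",ray("scene",*cs(493,220),.048),ray("top",*ct(266,118),.048))
show("plate z22",*[ray("top",*ct(*p),.022) for p in((146,80),(280,78),(283,174),(147,175))])
show("plate scene",*[ray("scene",*cs(*p),.022) for p in((500,235),(608,243),(605,310),(470,293))])
show("board z20",*[ray("top",*ct(*p),.020) for p in((35,48),(35,375))])
show("board scene",*[ray("scene",*cs(*p),.020) for p in((778,175),(712,362),(15,247))])
im={n:cv2.imread(n+"0raw.png") for n in C}
roi={"top":(104,205,126,222),"scene":(370,186,395,214)}
mk={}
for n,(a,b,c,d) in roi.items():
    g=im[n].max(2);m=np.zeros(g.shape,np.float32);m[b:d,a:c]=(g[b:d,a:c]<62);mk[n]=m;print(n,m.sum())
def cost(p):
    x,y,th=p[0],p[1],p[2];e=0
    r=np.array([[np.cos(th),-np.sin(th)],[np.sin(th),np.cos(th)]])
    B=[[*(r@[sx,sy]+[x,y]),z] for sx in(-.01,.01) for sy in(-.01,.01) for z in(.047,.107)]
    for n in C:
        q=cv2.convexHull((proj(n,B)*64*4).astype(np.int32))
        a,b,c,d=roi[n]; big=np.zeros((4*(d-b),4*(c-a)),np.uint8)
        q=((q/64)-[4*a-2,4*b-2]);cv2.fillConvexPoly(big,(q*64).astype(np.int32),1,8,6)
        s=cv2.resize(big.astype(np.float32),(c-a,d-b),interpolation=cv2.INTER_AREA)
        e+=abs(s-mk[n][b:d,a:c]).sum()
    return e
x0=ray("top",115,214,.06)
best=min((minimize(cost,[x0[0]+dx,x0[1]+dy,t],method="Nelder-Mead",options=dict(initial_simplex=[[x0[0]+dx,x0[1]+dy,t],[x0[0]+dx+.01,x0[1]+dy,t],[x0[0]+dx,x0[1]+dy+.01,t],[x0[0]+dx,x0[1]+dy,t+.3]])) for t in np.arange(-.7,.8,.3) for dx in(-.01,.01) for dy in(-.01,.01)),key=lambda r:r.fun)
print("puller",best.x,best.fun)
for t in np.arange(-.75,.8,.15): print(round(t,2),round(cost([best.x[0],best.x[1],t]),1),end=" ")
E
python3 m.py
```

```text
eye [[590.6, -132.4, 38.0], [591.4, -132.9, 38.0]]
hookend [[593.3, -81.3, 38.0], [597.7, -81.9, 38.0]]
pivot [[580.1, -222.1, 48.0], [579.5, -222.1, 48.0]]
post [[570.9, -53.4, 48.0], [571.6, -49.9, 48.0]]
plate z22 [[598.4, 10.5, 22.0], [600.0, -57.8, 22.0], [549.6, -59.2, 22.0], [548.5, 9.3, 22.0]]
plate scene [[546.7, -58.3, 22.0], [538.3, -4.3, 22.0], [592.4, 9.5, 22.0], [597.4, -57.0, 22.0]]
board z20 [[615.6, 67.5, 20.0], [446.7, 63.5, 20.0]]
board scene [[451.0, 63.6, 20.0], [614.8, 67.7, 20.0], [621.4, -288.0, 20.0]]
top 82.0
scene 187.0
puller [ 0.46313552  0.31851287 -0.20595127] 114.25
-0.75 152.7 -0.6 139.8 -0.45 126.5 -0.3 118.4 -0.15 115.5 0.0 122.2 0.15 132.9 0.3 148.9 0.45 158.8 0.6 162.3 0.75 156.9
```

```bash
for t in 75 90 105; do sed "s/<62/<$t/" m.py | python3 - | grep -A1 -E "^(top|scene|puller)"; echo; done; python3 - <<'E'
from geo import *
f=lambda x,y:(98+(x+.5)/5-.5,195+(y-392+.5)/5-.5)
for p in((28,450),(160,413),(190,543),(62,582)):print(np.round(ray("top",*f(*p),.042)*1000,1))
E
```

```text
top 97.0
scene 196.0
puller [0.46220698 0.31851894 1.35813317] 93.5625
-0.75 129.9 -0.6 116.8 -0.45 105.4 -0.3 95.9 -0.15 97.4 0.0 101.2 0.15 110.8 0.3 126.9 0.45 136.1 0.6 139.2 0.75 134.4 

top 119.0
scene 204.0
puller [ 0.46118483  0.31842005 -0.24430276] 78.25
-0.75 103.8 -0.6 99.5 -0.45 91.0 -0.3 80.3 -0.15 82.2 0.0 86.5 0.15 85.9 0.3 97.8 0.45 107.8 0.6 110.7 0.75 107.3 

top 147.0
scene 216.0
puller [0.4604135  0.31849814 0.21123266] 76.1875
-0.75 94.9 -0.6 96.1 -0.45 91.2 -0.3 84.9 -0.15 90.1 0.0 88.4 0.15 77.4 0.3 79.9 0.45 85.4 0.6 88.4 0.75 94.0 

[486.  360.8  42. ]
[506.1 293.9  42. ]
[438.  273.6  42. ]
[417.4 337.6  42. ]
```

```bash
python3 -m inch '[{"dx":35,"dy":60,"hand":0.55},{"dx":35,"dy":60,"rz":-0.1},{"dx":35,"dy":60,"rz":-0.1},{"dx":35,"dy":60,"rz":-0.1},{"dx":35,"dy":60,"rz":-0.1},{"dx":35,"dy":60,"rz":-0.08},{"dx":35,"dy":60},{"dx":35,"dy":60},{"dx":20,"dy":60}]'
```

```text
validation failed for argument at $[0]...
```

```bash
python3 -m inch '[{"dx":28,"dy":50,"dz":0,"hand":0.55},{"dx":28,"dy":50,"rz":-0.1},{"dx":28,"dy":50,"rz":-0.1},{"dx":28,"dy":50,"rz":-0.1},{"dx":28,"dy":50,"rz":-0.1},{"dx":28,"dy":50,"rz":-0.08},{"dx":28,"dy":50},{"dx":28,"dy":50}]'
```

```text
validation failed for argument at $[0]...
```

```bash
python3 -m inch '[{"dx":28,"dy":50,"dz":0,"rx":0,"ry":0,"rz":0,"hand":0.55}]' || python3 -m inch --help
```

```text
time: 0.22
eef_pos: [0.1696, -0.4564, 0.2371]
tcp_rot: [[0.964, 0.267, -0.001], [0.267, -0.964, 0.002], [-0.0, -0.003, -1.0]]
contact_force: [0.9, 0.7, 1.0]
gripper_width: 0.0697
gripper_force: 0.0
```

```bash
python3 -m inch '[{"dx":21,"dy":55,"dz":0,"rx":0,"ry":0,"rz":-0.1,"hand":0.55},{"dx":21,"dy":55,"dz":0,"rx":0,"ry":0,"rz":-0.1,"hand":0.55},{"dx":21,"dy":55,"dz":0,"rx":0,"ry":0,"rz":-0.1,"hand":0.55},{"dx":21,"dy":55,"dz":0,"rx":0,"ry":0,"rz":-0.1,"hand":0.55},{"dx":21,"dy":55,"dz":0,"rx":0,"ry":0,"rz":-0.1,"hand":0.55},{"dx":21,"dy":55,"dz":0,"rx":0,"ry":0,"rz":0,"hand":0.55},{"dx":21,"dy":55,"dz":0,"rx":0,"ry":0,"rz":0,"hand":0.55},{"dx":21,"dy":55,"dz":0,"rx":0,"ry":0,"rz":0,"hand":0.55},{"dx":21,"dy":55,"dz":0,"rx":0,"ry":0,"rz":0,"hand":0.55},{"dx":21,"dy":55,"dz":0,"rx":0,"ry":0,"rz":0,"hand":0.55},{"dx":21,"dy":55,"dz":0,"rx":0,"ry":0,"rz":0,"hand":0.55},{"dx":21,"dy":55,"dz":0,"rx":0,"ry":0,"rz":0,"hand":0.55}]'
```

```text
time: 1.72
eef_pos: [0.4034, 0.0693, 0.2389]
tcp_rot: [[0.997, -0.081, 0.007], [-0.081, -0.99, 0.115], [-0.003, -0.115, -0.993]]
contact_force: [0.2, -0.5, 0.1]
gripper_width: 0.0469
gripper_force: 0.0
```

```bash
python3 -m inch '[{"dx":10,"dy":40,"dz":0,"rx":0,"ry":0,"rz":0,"hand":0.55},{"dx":10,"dy":40,"dz":0,"rx":0,"ry":0,"rz":0,"hand":0.55},{"dx":10,"dy":40,"dz":0,"rx":0,"ry":0,"rz":0,"hand":0.55},{"dx":10,"dy":40,"dz":0,"rx":0,"ry":0,"rz":0,"hand":0.55},{"dx":0,"dy":0,"dz":0,"rx":0,"ry":0,"rz":0,"hand":0.55}]'
```

```text
time: 2.35
eef_pos: [0.4421, 0.1374, 0.2392]
tcp_rot: [[1.0, 0.028, -0.009], [0.029, -0.982, 0.189], [-0.004, -0.189, -0.982]]
contact_force: [-0.2, -0.2, -0.4]
gripper_width: 0.0472
gripper_force: 0.0
```

```bash
python3 -c "
from station import *
s=state();print(s['joint_pos'],s['qvel'])"
```

```text
[ 0.02786935 -0.14210918 -0.09534993  1.62135638  0.19022117  3.14059326] [-0.01643404 -0.02111527 -0.01301374  0.02015898 -0.01990335  0.00124378]
```

```bash
python3 -m inch '[{"dx":0,"dy":0,"dz":0,"rx":-0.1,"ry":0,"rz":0.15,"hand":0.55},{"dx":0,"dy":0,"dz":0,"rx":-0.09,"ry":0,"rz":0.15,"hand":0.55},{"dx":2,"dy":15,"dz":0,"rx":0,"ry":0,"rz":0.18,"hand":0.55},{"dx":2,"dy":15,"dz":0,"rx":0,"ry":0,"rz":0.18,"hand":0.55},{"dx":2,"dy":20,"dz":0,"rx":0,"ry":0,"rz":0.18,"hand":0.55},{"dx":2,"dy":20,"dz":0,"rx":0,"ry":0,"rz":0.18,"hand":0.55},{"dx":2,"dy":20,"dz":0,"rx":0,"ry":0,"rz":0.18,"hand":0.55},{"dx":2,"dy":20,"dz":0,"rx":0,"ry":0,"rz":0.18,"hand":0.55},{"dx":2,"dy":20,"dz":0,"rx":0,"ry":0,"rz":0.18,"hand":0.55},{"dx":2,"dy":20,"dz":0,"rx":0,"ry":0,"rz":0.18,"hand":0.55},{"dx":2,"dy":20,"dz":0,"rx":0,"ry":0,"rz":0.18,"hand":0.55},{"dx":2,"dy":10,"dz":0,"rx":0,"ry":0,"rz":0.18,"hand":0.55}]'
```

```text
time: 3.85
eef_pos: [0.4615, 0.3171, 0.2394]
tcp_rot: [[-0.531, 0.847, 0.015], [0.847, 0.531, -0.032], [-0.035, -0.004, -0.999]]
contact_force: [-0.7, -0.1, 0.8]
gripper_width: 0.0472
gripper_force: 0.0
```

```bash
python3 -m inch '[{"dx":0,"dy":0,"dz":-10,"rx":0.032,"ry":0.015,"rz":0.15,"hand":0.55},{"dx":0,"dy":0,"dz":-20,"rx":0,"ry":0,"rz":0.16,"hand":0.55},{"dx":0,"dy":0,"dz":-20,"rx":0,"ry":0,"rz":0.16,"hand":0.55},{"dx":0,"dy":0,"dz":-30,"rx":0,"ry":0,"rz":0.16,"hand":0.55},{"dx":0,"dy":0,"dz":-30,"rx":0,"ry":0,"rz":0.16,"hand":0.55},{"dx":0,"dy":0,"dz":0,"rx":0,"ry":0,"rz":0,"hand":0.55}]'; python3 - <<'E'
from station import *
import cv2,numpy as np
a=camera("scene")[130:250,320:450];b=camera("top")[170:260,70:205]
cv2.imwrite("pics/c.png",np.hstack([cv2.resize(a,None,fx=3,fy=3,interpolation=2),cv2.resize(b,None,fx=3,fy=4,interpolation=2)]))
s=state();print(np.round(s['joint_pos'],3),s['tcp_rot'].round(3).tolist())
E
```

```text
time: 4.6
eef_pos: [0.4594, 0.3151, 0.1264]
tcp_rot: [[-0.974, 0.227, -0.005], [0.227, 0.974, -0.0], [0.004, -0.001, -1.0]]
contact_force: [-0.5, -1.1, 0.5]
gripper_width: 0.0471
gripper_force: 0.0
[ 0.48   0.138 -0.021  1.409  0.002  0.71 ] [[-0.974, 0.228, 0.002], [0.228, 0.974, 0.003], [-0.001, 0.003, -1.0]]
```

View pics/c.png

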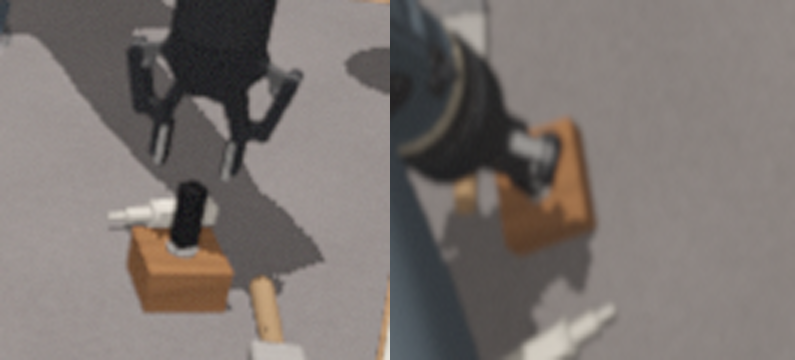

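The left crop shows the black handle centred below the open jaws at about (190,215). The white look-alike is now lying down behind the stand. The gripper never went below 230 mm anywhere near it, so it seems to have tipped by itself. I'll keep clear of it and descend to grasp.

```bash
python3 -m inch '[{"dx":2,"dy":2,"dz":-15,"rx":0,"ry":0,"rz":0,"hand":0.55},{"dx":0,"dy":0,"dz":-26,"rx":0,"ry":0,"rz":0,"hand":0.55},{"dx":0,"dy":0,"dz":-26,"rx":0,"ry":0,"rz":0,"hand":0.55},{"dx":0,"dy":0,"dz":0,"rx":0,"ry":0,"rz":0,"hand":0.55}]' 110 && python3 -m inch '[{"dx":0,"dy":0,"dz":0,"rx":0,"ry":0,"rz":0,"hand":0.1},{"dx":0,"dy":0,"dz":0,"rx":0,"ry":0,"rz":0,"hand":0.1},{"dx":0,"dy":0,"dz":0,"rx":0,"ry":0,"rz":0,"hand":0.1},{"dx":0,"dy":0,"dz":0,"rx":0,"ry":0,"rz":0,"hand":0.1}]' 110
```

```text
time: 5.2
eef_pos: [0.4621, 0.3178, 0.0603]
tcp_rot: [[-0.974, 0.226, -0.003], [0.226, 0.974, 0.001], [0.003, 0.0, -1.0]]
contact_force: [-0.2, 0.8, 0.8]
gripper_width: 0.0471
gripper_force: 0.0
time: 5.7
eef_pos: [0.4647, 0.3192, 0.0643]
tcp_rot: [[-0.974, 0.225, 0.004], [0.225, 0.974, 0.005], [-0.003, 0.005, -1.0]]
contact_force: [-0.5, 0.6, 5.1]
gripper_width: 0.0245
gripper_force: 107.9
```

```bash
python3 - <<'E'
from station import *
import cv2,numpy as np, station
print({k:getattr(station,k) for k in dir(station) if not k.startswith('_') and isinstance(getattr(station,k),(int,float))})
a=camera("scene")[160:230,345:415];b=camera("top")[180:250,90:160]
cv2.imwrite("pics/d.png",np.hstack([cv2.resize(x,(400,400),interpolation=2) for x in(a,b)]))
s=state();print(s['eef_pos'],s['gripper_width'],s['contact_force'])
E
```

```text
{'tip_extent': 0.008}
[0.46477975 0.31915398 0.06427568] 0.02447149740645409 [-0.36565242  0.25501025  5.74341329]
```

View pics/d.png

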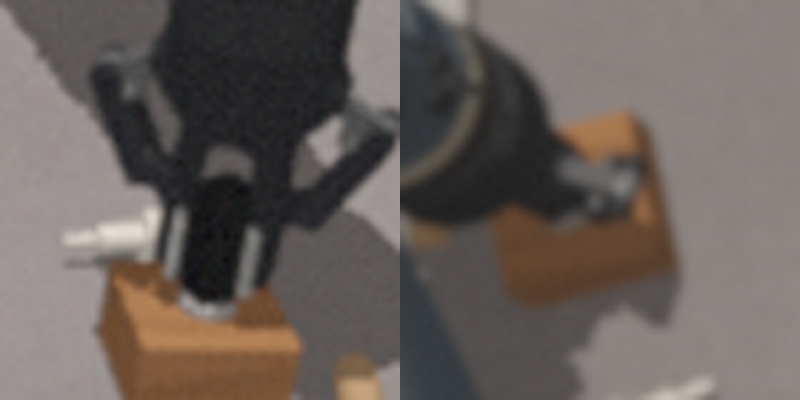

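The handle sits between the pads but the width reads 24.5 mm, so the grip is corner to corner, about 15° off. I'll reopen, turn and re-grip slightly higher.

```bash
python3 -m inch '[{"dx":0,"dy":0,"dz":3,"rx":0,"ry":0,"rz":0,"hand":0.45},{"dx":1,"dy":0,"dz":3,"rx":0,"ry":0,"rz":0,"hand":0.45},{"dx":0,"dy":0,"dz":0,"rx":0,"ry":0,"rz":0.13,"hand":0.45},{"dx":0,"dy":0,"dz":0,"rx":0,"ry":0,"rz":0.13,"hand":0.45},{"dx":0,"dy":0,"dz":0,"rx":0,"ry":0,"rz":0,"hand":0.1},{"dx":0,"dy":0,"dz":0,"rx":0,"ry":0,"rz":0,"hand":0.1},{"dx":0,"dy":0,"dz":0,"rx":0,"ry":0,"rz":0,"hand":0.1}]' 40
```

```text
time: 6.68
eef_pos: [0.4645, 0.3185, 0.0684]
tcp_rot: [[-0.999, -0.032, 0.0], [-0.032, 0.999, 0.003], [-0.0, 0.003, -1.0]]
contact_force: [-0.2, -0.4, 0.4]
gripper_width: 0.0255
gripper_force: 39.2
```

```bash
python3 -m inch '[{"dx":0,"dy":0,"dz":0,"rx":0,"ry":0,"rz":0,"hand":0.45},{"dx":0,"dy":0,"dz":0,"rx":0,"ry":0,"rz":0,"hand":0.45},{"dx":0,"dy":0,"dz":0,"rx":0,"ry":0,"rz":-0.17,"hand":0.45},{"dx":0,"dy":0,"dz":0,"rx":0,"ry":0,"rz":-0.17,"hand":0.45},{"dx":0,"dy":0,"dz":0,"rx":0,"ry":0,"rz":0,"hand":0.05},{"dx":0,"dy":0,"dz":0,"rx":0,"ry":0,"rz":0,"hand":0.05},{"dx":0,"dy":0,"dz":0,"rx":0,"ry":0,"rz":0,"hand":0.05},{"dx":0,"dy":0,"dz":0,"rx":0,"ry":0,"rz":0,"hand":0.05}]' 110
```

```text
time: 7.68
eef_pos: [0.4649, 0.3186, 0.069]
tcp_rot: [[-0.953, 0.302, 0.002], [0.302, 0.953, 0.003], [-0.001, 0.004, -1.0]]
contact_force: [-0.5, -0.6, 3.7]
gripper_width: 0.0243
gripper_force: 107.7
```

```bash
python3 - <<'E'
from station import *
from geo import *
a=camera("scene");b=camera("top")
cv2.imwrite("scene1raw.png",a);cv2.imwrite("top1raw.png",b)
s0=cv2.imread("scene0raw.png");t0=cv2.imread("top0raw.png")
def g(im,x,y,w=36,h=36):
    c=np.clip((im[y:y+h,x:x+w].astype(float)/150),0,1)**.6*255
    return cv2.resize(c.astype(np.uint8),(300,300),interpolation=cv2.INTER_CUBIC)
cv2.imwrite("pics/e.png",np.vstack([np.hstack([g(s0,364,184),g(t0,98,196)]),np.hstack([g(a,364,184),g(b,98,196)])]))
E
```

```text
(no output)
```

View pics/e.png

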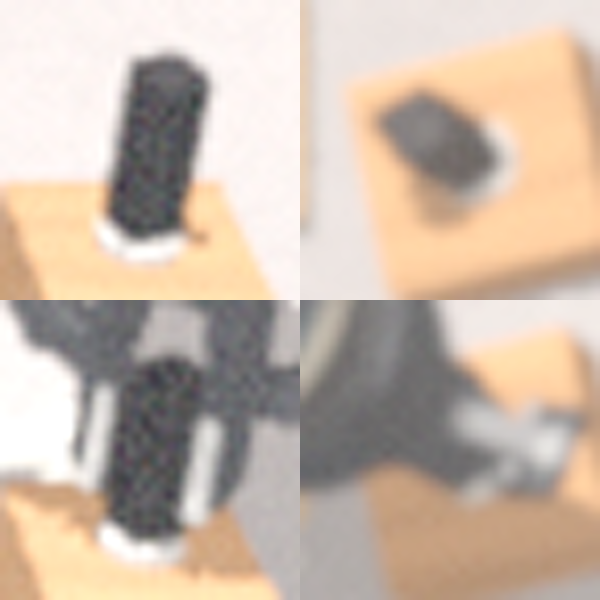

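The brightened crops show the handle corner-on to the camera, with its lowest corner at (145,240), so its sides lie near 45°. The edges look bevelled, which would explain the roughly 25 mm widths. I'll turn the jaws to about 43°.

```bash
python3 -m inch '[{"dx":0,"dy":0,"dz":0,"rx":0,"ry":0,"rz":0,"hand":0.5},{"dx":0,"dy":0,"dz":0,"rx":0,"ry":0,"rz":0,"hand":0.5},{"dx":-1,"dy":0,"dz":0,"rx":0,"ry":0,"rz":-0.17,"hand":0.5},{"dx":0,"dy":0,"dz":0,"rx":0,"ry":0,"rz":-0.17,"hand":0.5},{"dx":0,"dy":0,"dz":0,"rx":0,"ry":0,"rz":-0.17,"hand":0.5},{"dx":0,"dy":0,"dz":0,"rx":0,"ry":0,"rz":0,"hand":0.05},{"dx":0,"dy":0,"dz":0,"rx":0,"ry":0,"rz":0,"hand":0.05},{"dx":0,"dy":0,"dz":0,"rx":0,"ry":0,"rz":0,"hand":0.05},{"dx":0,"dy":0,"dz":0,"rx":0,"ry":0,"rz":0,"hand":0.05}]' 110
```

```text
time: 8.9
eef_pos: [0.4636, 0.3185, 0.0684]
tcp_rot: [[-0.685, 0.729, 0.003], [0.729, 0.685, 0.002], [-0.001, 0.003, -1.0]]
contact_force: [0.9, -0.8, -0.3]
gripper_width: 0.0194
gripper_force: 107.3
```

```bash
python3 -m inch '[{"dx":0,"dy":0,"dz":10,"rx":0,"ry":0,"rz":0,"hand":0.05},{"dx":0,"dy":0,"dz":25,"rx":0,"ry":0,"rz":0,"hand":0.05},{"dx":0,"dy":0,"dz":25,"rx":0,"ry":0,"rz":0,"hand":0.05},{"dx":0,"dy":0,"dz":20,"rx":0,"ry":0,"rz":0,"hand":0.05},{"dx":5,"dy":-15,"dz":5,"rx":0,"ry":0,"rz":0.1,"hand":0.05},{"dx":10,"dy":-35,"dz":0,"rx":0,"ry":0,"rz":0.1,"hand":0.05},{"dx":12,"dy":-45,"dz":0,"rx":0,"ry":0,"rz":0.1,"hand":0.05},{"dx":12,"dy":-45,"dz":0,"rx":0,"ry":0,"rz":0.1,"hand":0.05},{"dx":12,"dy":-45,"dz":0,"rx":0,"ry":0,"rz":0.1,"hand":0.05},{"dx":12,"dy":-45,"dz":0,"rx":0,"ry":0,"rz":0.1,"hand":0.05},{"dx":12,"dy":-45,"dz":0,"rx":0,"ry":0,"rz":0.1,"hand":0.05},{"dx":12,"dy":-45,"dz":0,"rx":0,"ry":0,"rz":0.1,"hand":0.05}]' 120
```

```text
time: 10.4
eef_pos: [0.5509, -0.003, 0.154]
tcp_rot: [[-1.0, 0.014, 0.001], [0.014, 1.0, 0.003], [-0.001, 0.003, -1.0]]
contact_force: [1.1, -0.9, -1.0]
gripper_width: 0.0193
gripper_force: 117.4
```

```bash
python3 -m inch '[{"dx":12,"dy":-45,"dz":0,"rx":0,"ry":0,"rz":0,"hand":0.05},{"dx":12,"dy":-45,"dz":0,"rx":0,"ry":0,"rz":0,"hand":0.05},{"dx":8,"dy":-25,"dz":-5,"rx":0,"ry":0,"rz":0,"hand":0.05},{"dx":4,"dy":-10,"dz":-10,"rx":0,"ry":0,"rz":0,"hand":0.05},{"dx":0,"dy":0,"dz":0,"rx":0,"ry":0,"rz":0,"hand":0.05}]'
```

```text
time: 11.02
eef_pos: [0.5856, -0.1256, 0.1365]
tcp_rot: [[-1.0, 0.017, -0.003], [0.017, 1.0, 0.005], [0.003, 0.005, -1.0]]
contact_force: [0.2, 0.4, -1.6]
gripper_width: 0.019
gripper_force: 117.4
```

```bash
cat > look.py <<'E'
import sys
from station import *
from geo import *
def look(name,x0=180,y0=175,w=80,h=60,k=10,im=None,n="scene"):
    im=camera(n) if im is None else im
    cv2.imwrite(name+"raw.png",im)
    c=cv2.resize(im[y0:y0+h,x0:x0+w],None,fx=k,fy=k,interpolation=cv2.INTER_CUBIC)
    for i in range(0,w,5):cv2.putText(c,str(x0+i),(i*k,10),0,.35,(255,0,0))
    for j in range(0,h,5):cv2.putText(c,str(y0+j),(0,j*k+5),0,.35,(0,0,255))
    s=state();p=s['eef_pos'];z=s['tcp_rot'][:,2]
    for d in(.0664,.0504,.0264):
        q=p+z*d;u=(proj(n,q)[0]-[x0,y0]+.5)*k;cv2.circle(c,tuple(int(v) for v in u),2,(0,255,0),-1)
    cv2.imwrite("pics/"+name+".png",c);print(p.round(4),proj(n,p+z*.0664))
if __name__=="__main__":look(sys.argv[1],*map(int,sys.argv[2:7]))
E
python3 look.py f 170 165 80 60 10
```

```text
[ 0.5857 -0.125   0.1372] [[202.17026771 202.47453539]]
```

View pics/f.png

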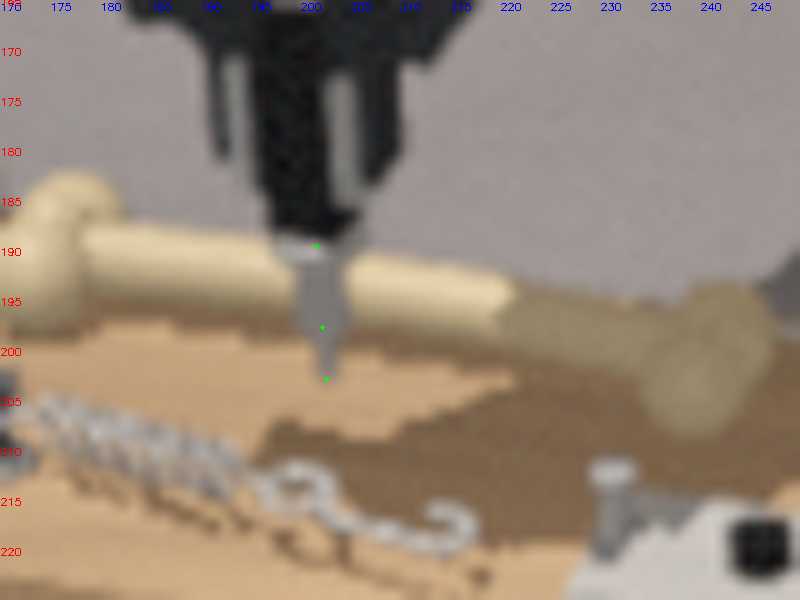

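The puller's tip at crop (325,380) matches its projected position. The eye is at crop (302,487), the hook end at (475,530) and the post cap at (612,468).

```bash
python3 - <<'E'
from geo import *
f=lambda x,y:(170+(x+.5)/10-.5,165+(y+.5)/10-.5)
for k,p,z in(("eye",(302,487),.038),("post top",(612,467),.048),("post base",(605,552),.022),("hook outer end",(478,528),.038),("tip@70",(325,380),.070)):
    print(k,(ray("scene",*f(*p),z)*1000).round(1))
P=np.array([580,-222]);
for e in([591,-132.6],):
    d=np.array(e)-P;L=np.hypot(*d);print(L,d/L,P+d/L*92)
# overlay check: predicted pixels
u=np.array([.122,.9925])
for n,r,s,z in(("eye",92,0,.038),("seat",136,0,.038),("bendouter",142,0,.038)):
    print(n,proj("scene",[*(P+u*r)/1000,z])[0],proj("top",[*(P+u*r)/1000,z])[0])
E
```

```text
eye [ 588.8 -132.1   38. ]
post top [571.4 -52.9  48. ]
post base [573.3 -54.8  22. ]
hook outer end [593.5 -82.   38. ]
tip@70 [ 584.8 -125.4   70. ]
90.07419164222347 [0.12212155 0.99251515] [ 591.2351827  -130.68860603]
eye [199.92405177 213.84082897] [292.06150684 168.95333913]
seat [215.08489901 217.7121093 ] [275.62365918 166.89636379]
bendouter [217.1824187  218.24770514] [273.38478436 166.61619875]
```

```bash
python3 -m inch '[{"dx":5,"dy":-6.5,"dz":0,"rx":0,"ry":0,"rz":0,"hand":0.05},{"dx":0,"dy":0,"dz":-14,"rx":0,"ry":0,"rz":0,"hand":0.05},{"dx":0,"dy":0,"dz":-13,"rx":0,"ry":0,"rz":0,"hand":0.05},{"dx":0,"dy":0,"dz":0,"rx":0,"ry":0,"rz":0,"hand":0.05}]'; python3 look.py g 180 185 80 50 10
```

```text
time: 11.58
eef_pos: [0.5899, -0.1321, 0.1088]
tcp_rot: [[-1.0, 0.017, -0.004], [0.017, 1.0, 0.005], [0.004, 0.005, -1.0]]
contact_force: [-0.0, 0.3, -1.5]
gripper_width: 0.0193
gripper_force: 117.5
[ 0.5905 -0.1324  0.1099] [[199.40685086 211.82680103]]
```

View pics/g.png

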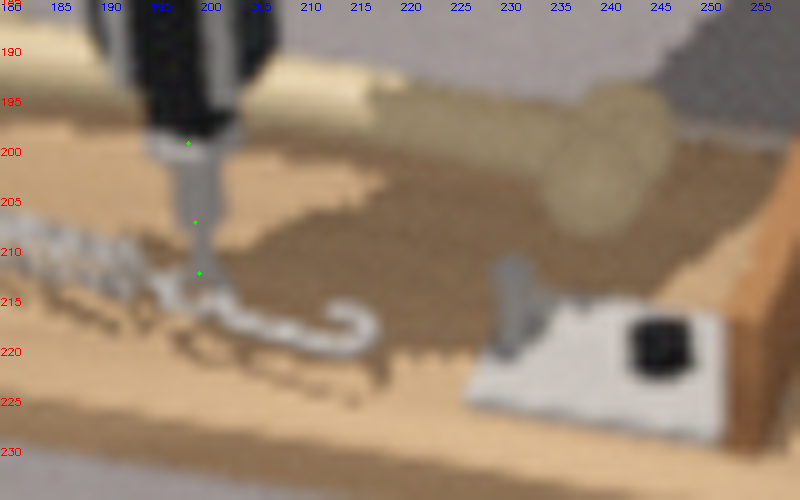

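The peg tip at crop (200,273) is right over the ring, whose centre is about (198,287). I'll go down.

```bash
python3 -m inch '[{"dx":0,"dy":0,"dz":-4,"rx":0,"ry":0,"rz":0,"hand":0.05},{"dx":0,"dy":0,"dz":-4,"rx":0,"ry":0,"rz":0,"hand":0.05},{"dx":0,"dy":0,"dz":0,"rx":0,"ry":0,"rz":0,"hand":0.05}]'; python3 -m inch '[{"dx":0,"dy":0,"dz":-4,"rx":0,"ry":0,"rz":0,"hand":0.05},{"dx":0,"dy":0,"dz":-4,"rx":0,"ry":0,"rz":0,"hand":0.05},{"dx":0,"dy":0,"dz":0,"rx":0,"ry":0,"rz":0,"hand":0.05}]'
```

```text
time: 12.0
eef_pos: [0.5914, -0.1329, 0.1032]
tcp_rot: [[-1.0, 0.017, 0.0], [0.017, 1.0, 0.003], [-0.0, 0.003, -1.0]]
contact_force: [0.4, 0.3, -1.3]
gripper_width: 0.0189
gripper_force: 117.5
time: 12.38
eef_pos: [0.5912, -0.1328, 0.0948]
tcp_rot: [[-1.0, 0.017, -0.0], [0.017, 1.0, 0.004], [0.0, 0.004, -1.0]]
contact_force: [-0.1, -0.0, -1.7]
gripper_width: 0.0189
gripper_force: 117.5
```

```bash
python3 -m inch '[{"dx":0.5,"dy":5,"dz":0,"rx":0,"ry":0,"rz":0,"hand":0.05},{"dx":1,"dy":8,"dz":0,"rx":0,"ry":0,"rz":0,"hand":0.05},{"dx":1,"dy":8,"dz":0,"rx":0,"ry":0,"rz":0,"hand":0.05},{"dx":1,"dy":8,"dz":0,"rx":0,"ry":0,"rz":0,"hand":0.05},{"dx":0,"dy":0,"dz":0,"rx":0,"ry":0,"rz":0,"hand":0.05},{"dx":0,"dy":0,"dz":0,"rx":0,"ry":0,"rz":0,"hand":0.05}]'
```

```text
time: 13.12
eef_pos: [0.595, -0.105, 0.0956]
tcp_rot: [[-1.0, 0.018, 0.0], [0.018, 1.0, 0.0], [-0.0, 0.0, -1.0]]
contact_force: [-0.3, -5.9, -2.7]
gripper_width: 0.0189
gripper_force: 117.3
```

```bash
python3 -m inch '[{"dx":1,"dy":8,"dz":0,"rx":0,"ry":0,"rz":0,"hand":0.05},{"dx":1,"dy":8,"dz":0,"rx":0,"ry":0,"rz":0,"hand":0.05},{"dx":1,"dy":8,"dz":0,"rx":0,"ry":0,"rz":0,"hand":0.05},{"dx":0,"dy":4.5,"dz":0,"rx":0,"ry":0,"rz":0,"hand":0.05},{"dx":0,"dy":0,"dz":0,"rx":0,"ry":0,"rz":0,"hand":0.05},{"dx":0,"dy":0,"dz":0,"rx":0,"ry":0,"rz":0,"hand":0.05}]'; python3 - <<'E'
from station import *
import numpy as np
print(np.mean([ (camera("scene"),state()['contact_force'])[1] for _ in range(4)],0))
E
python3 look.py h 180 185 80 55 10
```

```text
time: 13.88
eef_pos: [0.5977, -0.0791, 0.0956]
tcp_rot: [[-1.0, 0.019, -0.001], [0.019, 1.0, -0.005], [0.0, -0.005, -1.0]]
contact_force: [-0.5, -10.1, -2.0]
gripper_width: 0.019
gripper_force: 117.3
[ -0.85790312 -10.73785704  -3.22114103]
[ 0.5977 -0.0792  0.0956] [[217.82037852 221.20885901]]
```

View pics/h.png

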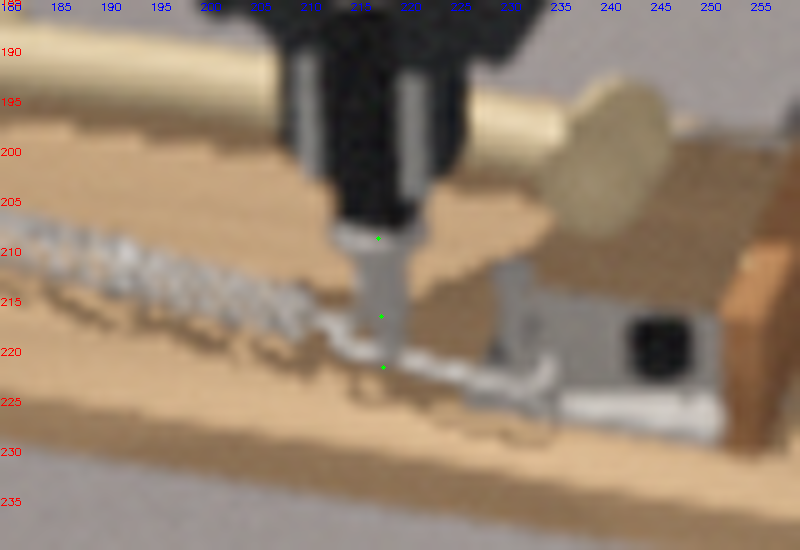

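```bash
python3 -m inch '[{"dx":-2,"dy":3,"dz":0,"rx":0,"ry":0,"rz":0,"hand":0.05},{"dx":-4,"dy":1,"dz":0,"rx":0,"ry":0,"rz":0,"hand":0.05},{"dx":-4,"dy":0.5,"dz":0,"rx":0,"ry":0,"rz":0,"hand":0.05},{"dx":-4,"dy":0,"dz":0,"rx":0,"ry":0,"rz":0,"hand":0.05},{"dx":-3,"dy":0,"dz":0,"rx":0,"ry":0,"rz":0,"hand":0.05},{"dx":-2,"dy":0,"dz":0,"rx":0,"ry":0,"rz":0,"hand":0.05},{"dx":0,"dy":0,"dz":0,"rx":0,"ry":0,"rz":0,"hand":0.05},{"dx":0,"dy":0,"dz":0,"rx":0,"ry":0,"rz":0,"hand":0.05}]'; python3 - <<'E'
from station import *
import numpy as np
print(np.mean([ (camera("scene"),state()['contact_force'])[1] for _ in range(4)],0))
E
```

```text
time: 15.12
eef_pos: [0.5794, -0.075, 0.0959]
tcp_rot: [[-1.0, 0.019, 0.001], [0.019, 1.0, -0.006], [-0.001, -0.006, -1.0]]
contact_force: [0.1, -11.1, -3.7]
gripper_width: 0.0191
gripper_force: 117.4
[  0.26703682 -11.03136038  -3.31798126]
```

```bash
Z='"dz":0'; for i in 1; do python3 -m inch '[{"dx":-1.5,"dy":0,"dz":0,"rx":0,"ry":0,"rz":0,"hand":0.05},{"dx":-1.5,"dy":0,"dz":0,"rx":0,"ry":0,"rz":0,"hand":0.05},{"dx":-1,"dy":0,"dz":0,"rx":0,"ry":0,"rz":0,"hand":0.05},{"dx":0,"dy":0,"dz":0,"rx":0,"ry":0,"rz":0,"hand":0.05}]'; done | grep -E "pos|contact"; for i in 1 2; do python3 -m inch '[{"dx":-1,"dy":0,"dz":0,"rx":0,"ry":0,"rz":0,"hand":0.05},{"dx":0,"dy":0,"dz":0,"rx":0,"ry":0,"rz":0,"hand":0.05},{"dx":0,"dy":0,"dz":0,"rx":0,"ry":0,"rz":0,"hand":0.05}]' | grep -E "time|pos|contact"; done
```

```text
eef_pos: [0.5756, -0.075, 0.0959]
contact_force: [-0.4, -10.3, -3.3]
time: 16.2
eef_pos: [0.5747, -0.075, 0.0959]
contact_force: [-0.4, -11.3, -2.7]
time: 16.58
eef_pos: [0.5737, -0.075, 0.0959]
contact_force: [1.0, -11.5, -3.5]
```

```bash
cat > f.py <<'E'
from station import *
import numpy as np
print("avg",np.mean([ (camera("scene"),state()['contact_force'])[1] for _ in range(3)],0).round(2),state()['eef_pos'].round(4),round(state()['time'],2))
E
python3 f.py; python3 -m inch '[{"dx":-1,"dy":0,"dz":0,"rx":0,"ry":0,"rz":0,"hand":0.05},{"dx":0,"dy":0,"dz":0,"rx":0,"ry":0,"rz":0,"hand":0.05}]' | grep contact; python3 f.py
```

```text
avg [  0.16 -11.23  -3.96] [ 0.5737 -0.075   0.0959] 16.73
contact_force: [1.2, -11.5, -3.8]
avg [  0.02 -10.97  -3.9 ] [ 0.5727 -0.075   0.0959] 17.12
```

```bash
python3 -m inch '[{"dx":-0.7,"dy":0,"dz":0,"rx":0,"ry":0,"rz":0,"hand":0.05},{"dx":0,"dy":0,"dz":0,"rx":0,"ry":0,"rz":0,"hand":0.05}]' | grep contact; python3 f.py
```

```text
contact_force: [1.6, -11.2, -4.1]
avg [  0.52 -11.08  -4.1 ] [ 0.5723 -0.075   0.096 ] 17.52
```

```bash
python3 -m inch '[{"dx":-1,"dy":0,"dz":0,"rx":0,"ry":0,"rz":0,"hand":0.05},{"dx":0,"dy":0,"dz":0,"rx":0,"ry":0,"rz":0,"hand":0.05}]' | grep contact; python3 f.py;  python3 -m inch '[{"dx":-1,"dy":0,"dz":0,"rx":0,"ry":0,"rz":0,"hand":0.05},{"dx":0,"dy":0,"dz":0,"rx":0,"ry":0,"rz":0,"hand":0.05}]' | grep contact; python3 f.py
```

```text
contact_force: [2.5, -11.9, -4.4]
avg [  1.77 -10.69  -5.17] [ 0.5719 -0.075   0.0961] 17.93
contact_force: [3.6, -12.0, -6.4]
avg [  3.1  -11.01  -5.07] [ 0.5715 -0.075   0.0961] 18.32
```

```bash
python3 -m inch '[{"dx":0,"dy":0,"dz":0,"rx":0,"ry":0,"rz":0,"hand":0.05},{"dx":0,"dy":0,"dz":0,"rx":0,"ry":0,"rz":0,"hand":0.05},{"dx":0,"dy":0,"dz":0,"rx":0,"ry":0,"rz":0,"hand":0.05},{"dx":0,"dy":0,"dz":0,"rx":0,"ry":0,"rz":0,"hand":0.05},{"dx":0,"dy":0,"dz":0,"rx":0,"ry":0,"rz":0,"hand":0.05},{"dx":0,"dy":0,"dz":0,"rx":0,"ry":0,"rz":0,"hand":0.05}]' | grep -E "time|contact"; python3 look.py i 195 195 60 45 10
```

```text
time: 19.08
contact_force: [2.0, -11.7, -4.9]
[ 0.5715 -0.075   0.0961] [[222.63632312 215.75546482]]
```

View pics/i.png

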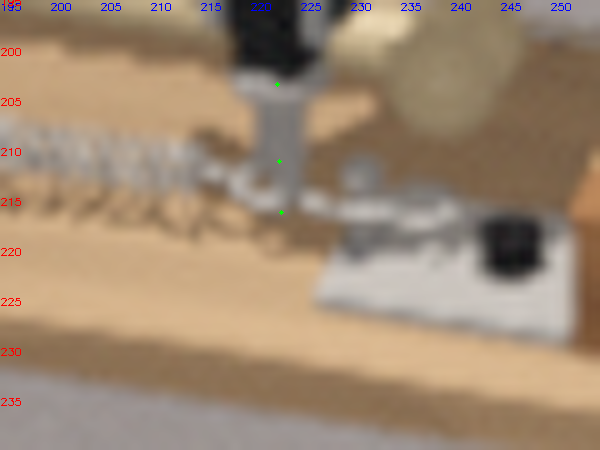

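The shank lies against the post at crop (355,212) with the bend beyond it, as wanted. The lateral load was about 2–3 N and was held for over 0.7 s. Now I'll ease back.

```bash
python3 -m inch '[{"dx":0.1,"dy":-1.5,"dz":0,"rx":0,"ry":0,"rz":0,"hand":0.05},{"dx":0.1,"dy":-2,"dz":0,"rx":0,"ry":0,"rz":0,"hand":0.05},{"dx":0.1,"dy":-2,"dz":0,"rx":0,"ry":0,"rz":0,"hand":0.05},{"dx":0.1,"dy":-2,"dz":0,"rx":0,"ry":0,"rz":0,"hand":0.05},{"dx":0.1,"dy":-2,"dz":0,"rx":0,"ry":0,"rz":0,"hand":0.05},{"dx":0,"dy":0,"dz":0,"rx":0,"ry":0,"rz":0,"hand":0.05}]' | grep -E "time|contact"; python3 f.py
```

```text
time: 19.88
contact_force: [2.4, -9.9, -4.0]
avg [ 2.96 -9.78 -5.22] [ 0.5719 -0.0837  0.0961] 20.02
```

```bash
python3 -m inch '[{"dx":0.1,"dy":-1.5,"dz":0,"rx":0,"ry":0,"rz":0,"hand":0.05},{"dx":0.1,"dy":-1.5,"dz":0,"rx":0,"ry":0,"rz":0,"hand":0.05},{"dx":0.1,"dy":-1.5,"dz":0,"rx":0,"ry":0,"rz":0,"hand":0.05},{"dx":0,"dy":0,"dz":0,"rx":0,"ry":0,"rz":0,"hand":0.05}]' | grep -E "time|contact"; python3 f.py
```

```text
time: 20.52
contact_force: [2.7, -8.6, -4.7]
avg [ 2.75 -8.32 -5.11] [ 0.572  -0.0877  0.0961] 20.68
```

```bash
for i in 1 2 3; do python3 -m inch '[{"dx":0.1,"dy":-1,"dz":0,"rx":0,"ry":0,"rz":0,"hand":0.05},{"dx":0.1,"dy":-1,"dz":0,"rx":0,"ry":0,"rz":0,"hand":0.05},{"dx":0,"dy":0,"dz":0,"rx":0,"ry":0,"rz":0,"hand":0.05}]' >/dev/null; python3 f.py; done
```

```text
avg [ 2.64 -7.42 -5.  ] [ 0.5722 -0.0894  0.0961] 21.2
avg [ 2.41 -7.04 -5.38] [ 0.5723 -0.0912  0.096 ] 21.73
avg [ 2.73 -6.91 -4.65] [ 0.5724 -0.0928  0.096 ] 22.25
```

```bash
for i in 1 2 3; do python3 -m inch '[{"dx":0.2,"dy":-1,"dz":0,"rx":0,"ry":0,"rz":0,"hand":0.05},{"dx":0.2,"dy":-1,"dz":0,"rx":0,"ry":0,"rz":0,"hand":0.05},{"dx":0,"dy":0,"dz":0,"rx":0,"ry":0,"rz":0,"hand":0.05}]' >/dev/null; python3 f.py; done
```

```text
avg [ 2.24 -5.18 -3.6 ] [ 0.5726 -0.0936  0.0959] 22.77
avg [ 2.37 -1.33 -2.32] [ 0.5722 -0.0945  0.0959] 23.3
avg [ 0.59  0.32 -1.72] [ 0.5716 -0.0966  0.0953] 23.82
```

```bash
python3 -m inch '[{"dx":1,"dy":-0.4,"dz":0,"rx":0,"ry":0,"rz":0,"hand":0.05},{"dx":0.8,"dy":-0.3,"dz":0,"rx":0,"ry":0,"rz":0,"hand":0.05},{"dx":0,"dy":0,"dz":0,"rx":0,"ry":0,"rz":0,"hand":0.05}]'>/dev/null; python3 f.py; python3 -m inch '[{"dx":0,"dy":0,"dz":3,"rx":0,"ry":0,"rz":0,"hand":0.05},{"dx":0,"dy":0,"dz":5,"rx":0,"ry":0,"rz":0,"hand":0.05},{"dx":0,"dy":0,"dz":5,"rx":0,"ry":0,"rz":0,"hand":0.05},{"dx":0,"dy":0,"dz":10,"rx":0,"ry":0,"rz":0,"hand":0.05},{"dx":0,"dy":0,"dz":20,"rx":0,"ry":0,"rz":0,"hand":0.05},{"dx":0,"dy":0,"dz":15,"rx":0,"ry":0,"rz":0,"hand":0.05},{"dx":0,"dy":0,"dz":0,"rx":0,"ry":0,"rz":0,"hand":0.05}]'; python3 - <<'E'
from station import *
import cv2;from geo import *
im=camera("scene");cv2.imwrite("j.png",im)
# numeric check: puller shank axis tilt: grey columns vs projection
s=state();p=s['eef_pos'];z=s['tcp_rot'][:,2]
for d in(.064,.058,.046,.036,.030):
    u,v=proj("scene",p+z*d)[0];r=int(round(v));print(round(u,1),r,[int(x) for x in im[r,int(u)-9:int(u)+10].mean(1)], int(u)-9)
E
```

```text
avg [-0.43 -0.07 -1.57] [ 0.5737 -0.0977  0.0954] 24.35
time: 25.22
eef_pos: [0.5752, -0.0981, 0.1559]
tcp_rot: [[-1.0, 0.017, 0.005], [0.017, 1.0, 0.002], [-0.005, 0.002, -1.0]]
contact_force: [0.6, -1.3, -1.9]
gripper_width: 0.0193
gripper_force: 118.1
213.2 195 [145, 149, 153, 156, 158, 162, 167, 169, 150, 128, 136, 170, 182, 185, 188, 196, 199, 203, 204] 204
213.1 193 [185, 186, 188, 195, 198, 200, 203, 201, 169, 132, 153, 193, 203, 201, 198, 197, 196, 189, 181] 204
212.9 189 [163, 157, 154, 151, 149, 149, 151, 139, 123, 118, 119, 117, 116, 140, 153, 152, 152, 152, 152] 203
212.7 186 [153, 152, 151, 150, 149, 152, 151, 134, 121, 120, 120, 117, 121, 142, 151, 152, 151, 152, 150] 203
212.6 184 [148, 148, 149, 145, 147, 144, 141, 130, 123, 128, 129, 123, 122, 133, 147, 150, 150, 149, 150] 203
```

```bash
python3 -m inch '[{"dx":-5,"dy":20,"dz":0,"rx":0,"ry":0,"rz":-0.08,"hand":0.05},{"dx":-11,"dy":42,"dz":0,"rx":0,"ry":0,"rz":-0.08,"hand":0.05},{"dx":-11,"dy":42,"dz":0,"rx":0,"ry":0,"rz":-0.08,"hand":0.05},{"dx":-11,"dy":42,"dz":0,"rx":0,"ry":0,"rz":-0.08,"hand":0.05},{"dx":-11,"dy":42,"dz":0,"rx":0,"ry":0,"rz":-0.08,"hand":0.05},{"dx":-11,"dy":42,"dz":0,"rx":0,"ry":0,"rz":-0.08,"hand":0.05},{"dx":-11,"dy":42,"dz":0,"rx":0,"ry":0,"rz":-0.08,"hand":0.05},{"dx":-11,"dy":42,"dz":0,"rx":0,"ry":0,"rz":-0.08,"hand":0.05},{"dx":-11,"dy":42,"dz":0,"rx":0,"ry":0,"rz":-0.08,"hand":0.05},{"dx":-11,"dy":40,"dz":0,"rx":0,"ry":0,"rz":-0.08,"hand":0.05},{"dx":-6,"dy":20,"dz":0,"rx":0,"ry":0,"rz":0,"hand":0.05},{"dx":0,"dy":0,"dz":0,"rx":0,"ry":0,"rz":0,"hand":0.05}]'; python3 f.py
```

```text
time: 26.78
eef_pos: [0.4631, 0.3189, 0.1526]
tcp_rot: [[-0.687, 0.727, 0.002], [0.727, 0.687, 0.001], [-0.001, 0.002, -1.0]]
contact_force: [0.1, -1.3, -1.2]
gripper_width: 0.0193
gripper_force: 118.2
avg [-0.13 -0.31 -1.54] [0.4641 0.3172 0.1532] 26.93
```

```bash
python3 -m inch '[{"dx":-0.5,"dy":1.3,"dz":-15,"rx":0,"ry":0,"rz":0,"hand":0.05},{"dx":0,"dy":0,"dz":-20,"rx":0,"ry":0,"rz":0,"hand":0.05},{"dx":0,"dy":0,"dz":-5,"rx":0,"ry":0,"rz":0,"hand":0.05},{"dx":0,"dy":0,"dz":0,"rx":0,"ry":0,"rz":0,"hand":0.05}]'|grep -E "pos|contact"; python3 f.py; python3 -m inch '[{"dx":0,"dy":0,"dz":-6,"rx":0,"ry":0,"rz":0,"hand":0.05},{"dx":0,"dy":0,"dz":-6,"rx":0,"ry":0,"rz":0,"hand":0.05},{"dx":0,"dy":0,"dz":-6,"rx":0,"ry":0,"rz":0,"hand":0.05},{"dx":0,"dy":0,"dz":0,"rx":0,"ry":0,"rz":0,"hand":0.05}]'|grep -E "pos|contact"; python3 f.py
```

```text
eef_pos: [0.463, 0.3189, 0.1126]
contact_force: [0.1, 0.9, -1.0]
avg [-0.36  0.25 -1.09] [0.464  0.3198 0.1144] 27.57
eef_pos: [0.4626, 0.3193, 0.0944]
contact_force: [0.4, 0.0, -1.6]
avg [-0.04  0.59 -1.6 ] [0.4634 0.3197 0.0955] 28.23
```

```bash
python3 -m inch '[{"dx":0,"dy":-1,"dz":-3,"rx":0,"ry":0,"rz":0,"hand":0.05},{"dx":0,"dy":0,"dz":-4,"rx":0,"ry":0,"rz":0,"hand":0.05},{"dx":0,"dy":0,"dz":0,"rx":0,"ry":0,"rz":0,"hand":0.05}]'|grep -E "pos|contact"; python3 f.py; python3 -m inch '[{"dx":0,"dy":0,"dz":-5,"rx":0,"ry":0,"rz":0,"hand":0.05},{"dx":0,"dy":0,"dz":-6,"rx":0,"ry":0,"rz":0,"hand":0.05},{"dx":0,"dy":0,"dz":0,"rx":0,"ry":0,"rz":0,"hand":0.05}]'|grep -E "pos|contact"; python3 f.py
```

```text
eef_pos: [0.463, 0.3184, 0.0879]
contact_force: [0.7, -0.4, -1.4]
avg [ 0.03 -0.05 -1.46] [0.4633 0.3186 0.0885] 28.75
eef_pos: [0.4626, 0.3182, 0.0764]
contact_force: [0.1, -0.8, -1.1]
avg [ 0.28 -0.16 -1.53] [0.4633 0.3186 0.0774] 29.27
```

```bash
python3 -m inch '[{"dx":0,"dy":0,"dz":-4,"rx":0,"ry":0,"rz":0,"hand":0.05},{"dx":0,"dy":0,"dz":-3,"rx":0,"ry":0,"rz":0,"hand":0.05},{"dx":0,"dy":0,"dz":0,"rx":0,"ry":0,"rz":0,"hand":0.05}]'|grep -E "pos|contact"; python3 f.py; for i in 1 2; do python3 -m inch '[{"dx":0,"dy":0,"dz":-1,"rx":0,"ry":0,"rz":0,"hand":0.05},{"dx":0,"dy":0,"dz":0,"rx":0,"ry":0,"rz":0,"hand":0.05}]'|grep -E "contact"; python3 f.py; done
```

```text
eef_pos: [0.463, 0.3184, 0.07]
contact_force: [-0.2, 0.1, -1.3]
avg [-0.46 -0.35 -1.26] [0.4634 0.3186 0.0705] 29.8
contact_force: [-0.3, 0.1, -1.8]
avg [ 0.22  0.53 -1.32] [0.4634 0.3186 0.0695] 30.2
contact_force: [-0.3, 0.2, -1.8]
avg [-0.05  0.19 -1.29] [0.4633 0.3186 0.0685] 30.6
```

```bash
for i in 1 2; do python3 -m inch '[{"dx":0,"dy":0,"dz":-0.7,"rx":0,"ry":0,"rz":0,"hand":0.05},{"dx":0,"dy":0,"dz":0,"rx":0,"ry":0,"rz":0,"hand":0.05}]'|grep -E "contact"; python3 f.py; done
```

```text
contact_force: [-1.3, -0.5, 2.6]
avg [-1.93 -0.89  3.05] [0.4634 0.3186 0.0684] 31.0
contact_force: [-2.3, -1.6, 5.6]
avg [-3.32 -1.41  6.55] [0.4634 0.3186 0.0683] 31.4
```

```bash
python3 -m inch '[{"dx":0,"dy":0,"dz":1.2,"rx":0,"ry":0,"rz":0,"hand":0.05},{"dx":0,"dy":0,"dz":0,"rx":0,"ry":0,"rz":0,"hand":0.35},{"dx":0,"dy":0,"dz":0,"rx":0,"ry":0,"rz":0,"hand":0.5},{"dx":0,"dy":0,"dz":0,"rx":0,"ry":0,"rz":0,"hand":0.5},{"dx":0,"dy":0,"dz":0,"rx":0,"ry":0,"rz":0,"hand":0.5},{"dx":0,"dy":0,"dz":15,"rx":0,"ry":0,"rz":0,"hand":0.5},{"dx":0,"dy":0,"dz":30,"rx":0,"ry":0,"rz":0,"hand":0.5},{"dx":0,"dy":0,"dz":40,"rx":0,"ry":0,"rz":0,"hand":0.5},{"dx":-15,"dy":0,"dz":40,"rx":0,"ry":0,"rz":0,"hand":0.5},{"dx":-30,"dy":0,"dz":20,"rx":0,"ry":0,"rz":0,"hand":0.5},{"dx":-30,"dy":0,"dz":0,"rx":0,"ry":0,"rz":0,"hand":0.5},{"dx":0,"dy":0,"dz":0,"rx":0,"ry":0,"rz":0,"hand":0.5}]'; python3 - <<'E'
from station import *
import cv2;from geo import *
im=camera("scene");cv2.imwrite("k.png",im);s0=cv2.imread("scene0raw.png")
d=cv2.absdiff(im,s0).max(2)
a=(370,186,395,214)
for n,(x,y,X,Y) in dict(handle=(374,188,392,212),bone=(170,180,250,205),box=(75,165,135,215),brush=(400,220,430,280)).items():
    print(n,(d[y:Y,x:X]>40).sum(),(Y-y)*(X-x))
def dk(i):
    m=i[186:214,368:397].max(2)<75;q=np.argwhere(m);return m.sum(),q.mean(0)+[186,368],q.min(0)+[186,368],q.max(0)+[186,368]
print(dk(s0),dk(im))
# hook bend vs post; bright pixels near
P=np.array([.5715,-.053]);print(proj("scene",[*P,.048]),proj("scene",[*P,.038]))
print(im[207:224,222:244].mean(2).astype(int))
E
```

```text
time: 32.9
eef_pos: [0.3873, 0.3191, 0.2155]
tcp_rot: [[-0.685, 0.728, 0.005], [0.728, 0.685, 0.003], [-0.001, 0.006, -1.0]]
contact_force: [0.7, -0.2, 0.0]
gripper_width: 0.0425
gripper_force: 0.0
handle 62 432
bone 0 2000
box 0 3000
brush 0 1800
(np.int64(196), array([201.21938776, 382.34693878]), array([191, 377]), array([212, 388])) (np.int64(201), array([201.23383085, 382.87562189]), array([191, 377]), array([212, 389]))
[[230.69313743 211.26327802]] [[230.77622745 214.44655568]]
[[158 159 160 160 161 159 161 159 160 160 159 160 160 130 113 118 119 121
  117 116 108  97]
 [155 157 158 157 160 161 159 159 159 160 160 162 160 141 115 103 105 109
  106 103  97  95]
 [156 155 156 155 157 159 160 160 159 160 161 158 160 157 141 112  99  97
   98  98 121 127]
 [161 160 158 160 159 158 158 162 169 170 168 161 158 160 159 142 131 129
  127 130 150 157]
 [160 160 161 161 161 159 159 171 181 183 179 165 158 158 159 157 158 159
  159 159 159 159]
 [158 159 161 160 162 162 158 167 173 174 167 158 157 158 160 160 158 159
  158 160 160 160]
 [163 161 162 164 164 161 161 155 149 143 130 140 16
[... 271 characters left out ...]
9 143 181 195 196 194 195 195
  194 195 189 171]
 [165 166 165 165 167 167 162 149 134 124 108 108 159 190 194 194 196 195
  195 195 168 111]
 [168 168 168 166 168 170 167 143 119 113 104 108 131 178 195 196 194 194
  196 193 153  74]
 [150 151 160 167 167 165 157 121 103 111 112 145 161 184 192 194 194 194
  194 194 153  80]
 [144 141 149 151 150 151 151 123 108 124 152 181 192 191 192 192 190 192
  193 193 158  85]
 [170 169 154 142 143 156 176 167 159 169 185 193 194 193 193 191 192 192
  192 191 158  93]
 [168 169 168 168 172 185 194 194 192 195 194 193 193 194 193 192 192 192
  193 193 174 138]
 [167 168 167 170 180 193 196 194 196 193 193 194 194 193 193 193 193 194
  193 193 193 183]]
```

```bash
python3 -c "
from station import *
print(close_job())"
```

```text
the job is handed in; nothing more can be done
None
```

The job is handed in at about 33 s: the hook is home on the post and carrying the pull (about 52 mm maximum stretch, post touch about 2–3 N for over 0.7 s), the puller is back fully down in its stand, and the bone, box and brush are unmoved in the pictures; the white look-alike was found lying over early on, cause unconfirmed, though I felt no contact with it.

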